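# Lock the bead sieve into its ring stand

## Task

Hang the round bead sieve in the ring stand over the white cup: lower its three lugs through the gaps between the stand's hooks onto the track, then turn it clockwise (seen from above), over a slight hump and feeling for the spot, until all three lugs drop into their locking notches, and let go. Be gentle: do not force the sieve against the stand, and leave the other things on the table where they are.

Things in the scene. Friction and masses are not known exactly. Their poses are not given: they have to be found in the camera images.
- sieve: Bead sieve, 0.2 to 0.33 kg, loose, upright on the table: flat aluminium drum, 86 mm diameter, 24 mm high, perforated top, three lugs, upright wooden paddle handle. Origin: centre of the underside; z up, x along the paddle and one lug. A crossbar along x, 12 mm wide and 84 mm long, carries the paddle; its top is 30 mm above the origin.
- paddle_mid (a point): Where to grip the paddle: on the sieve's axis, 56 mm above its origin. The paddle is 46 mm long along the sieve's x, 12 mm thick along y, and stands from 30 to 70 mm above the sieve's origin. It is sturdy, and turning over the hump needs a firm grip (about 45 N).
- lug_under (a point): Underside of the sieve's lug that lies along its x, 52 mm from the axis, 14 mm above its origin. The three lugs are alike, at 0, 120 and 240 degrees from x: flat, 10 mm wide, 5 mm thick, out to 57 mm from the axis. Held in a gripper the sieve does not drop of its own weight: it needs a light press of some newtons.
- stand: Ring stand, fixed to the table: foot 132 mm in diameter, three legs, a ring with a clear bore of 91 mm over a white cup (rim 63 mm up). Origin: centre of the foot's underside, on the ring's axis; z up. Three hooks overhang the ring from 47 to 60 mm radius, undersides 110 mm and tops 114 mm up, with three gaps between. More than 40 N between sieve and stand is forcing.
- gap (a point): Centre of the stand's entry gap that lies along its x, level with the hooks' tops, 52 mm from the axis, 114 mm above the stand's origin. The three gaps are alike, at 0, 120 and 240 degrees from the stand's x, 16 mm wide. A solid post just anticlockwise (from above) of each stops the lugs after about 4 degrees.
- track (a point): On the stand's axis, level with the track, 100 mm up (sieve origin then 86 mm above the stand's). Clockwise of each gap the track climbs a 2.5 mm hump (11 mm ramp), then comes an upright-sided notch, 16 mm wide, its floor 6 mm below the track; the track beyond is 3 mm lower. The notch's place differs each time, 34 to 56 degrees from the gap, hidden by the hooks. Past it, turn back.
- pliers: Small pliers with black handles, 130 mm long, 12 mm high, lying between sieve and stand; origin under the pivot, x towards the jaws. A bystander.
- mug: White mug, 80 mm in diameter, 90 mm high; origin at the centre of its foot. A bystander.
- bead_cup: White plastic cup, 90 mm in diameter, 50 mm high; origin at the centre of its foot. A bystander.
- bottle: Clear bottle with a blue cap, 62 mm in diameter, 200 mm high; origin at the centre of its foot. A bystander.
- phone: Black phone lying flat, 148 x 72 x 9 mm; origin under its centre, x along it. A bystander.
- glasses_case: Brown spectacle case, 150 mm long, 48 mm thick, lying; origin under its middle, x along it. A bystander.
Not all that is in view belongs to the job. What is shaped like the sieve but purple is not meant.

How it is judged:
By the outcome, as a careful person would: the job done as asked, in the order asked, and still so for the second after the job is handed in, with the robot touching nothing.
It also fails if it takes over 61 s, if anything falls off the work surface, if the arm or the gripper's body presses on something with over 40 N, if the wrist force passes 120 N, or if a joint passes its speed limit or range.

## Robot

A 7-joint arm with a two-finger parallel gripper is mounted at the origin on the work surface. World frame = base frame: x ahead of the robot, y to its left, z up, the work surface at z = 0. Lengths are in m, angles in rad, forces in N, time in s.
With the tool pointing down it reaches from about 0.4 to 0.85 m from the base axis. Payload 10.4 kg.
Tool frame: the origin (TCP) lies midway between the tips of the shut fingers; the grasp point (between the pads) lies 19 mm behind it; z points along the fingers, y is the line along which they close (so a half turn about z gives the same grasp; the last joint's range is limited). The gripper opens to 87 mm and grips with 3 to 60 N. Pads are 19 mm wide; open, the fingers measure 117 mm over their backs; the gripper's body (75 mm by 190 mm) begins 51 mm behind the grasp point.
Start: joints at [1.22, 0.332, -0.065, 1.46, 0.022, 1.35, -0.088], TCP at [0.201, -0.592, 0.223] pointing down, gripper open.
Joint ranges: [-2.6, 2.6], [-0.5, 2.12], [-1.47, 1.34], [0.16, 2.42], [-1.27, 4.41], [0.06, 2.06], [-2.6, 2.6]. Speed limits (rad/s): [2.22, 2.22, 2.79, 2.79, 3.14, 3.14, 3.14].

## Interface

Orientations are given as a unit quaternion [x, y, z, w].
In Python, from bench import r gives the robot as it stands.
- The arm moves only by the tool carry_out, never from a script. Its argument "steps" is a list that holds one entry, the list of rows, each a list of 6 numbers: the shift along the tool's x, y, z in cm, then the turn, a rotation vector about the tool's x, y, z in rad. In form: [[[dx, dy, dz, wx, wy, wz], ...]]. A call has 1 to 20 rows; each row is the pose to reach, as a shift and turn from the pose commanded when the call began, along the tool's axes at that moment; what a row does not reach only later rows make up. A row lasts 1/12 s, in which the tool goes at most 41.7 mm and 7.16 degrees, less where a joint would pass 70% of its speed; a pose out of reach is approached as far as the arm can. A call with a gripper value outside its range is refused whole. "hand" is the closure, from -1 (fully open) to 1 (shut), set as the call begins (left out, the last holds). The fingers move at their own pace and stop on an object; "squeeze" is the grip in N (left out, the last holds). Time passes only in rows, so rows that repeat a pose let the fingers close. It gives the time, the measured TCP pose, the force, the opening and the grip force at its end, in the units of the state.
- r.read_state(): the state, without advancing time (a new reading comes with each control period).
- r.camera(name): name is "scene" or "side" or "wrist"; returns the picture (420x560x3 uint8, red, green, blue); there is no depth.
- r.camera_params(name): a dict with "fx", "fy", "cx", "cy" (pixels), "view" (4x4, takes a point from world to camera coordinates). Camera axes: x right, y up, looking along -z (the intrinsics and any distortion apply to the point x, -y, -z); pixel columns grow to the right and rows downward; lengths in m; the calibration is good to about 2 mm. A picture is of the moment at which its call begins: read the wrist's pose just before it. camera_params takes no time and is no camera call; for the wrist camera it gives the pose at the moment of the call.
- r.close_job(): hands the job in; it is judged then, once.
The state is a dict: "time": time; "joint_positions": joint angles; "joint_vel": joint speeds; "joint_torque": joint torques, N m; "ee_pos": TCP position; "eef_rot": TCP orientation; "ft_force": force on the tool from outside, world axes, zero at the start; "torque": the same for the moment, N m; "width": finger opening in m; "grip_force": force on a finger pad.
Only numpy, scipy, OpenCV 4.12 (cv2) and the standard library are available. Lean on these libraries where they do the work, as an engineer would, in place of code of your own. Each camera call takes 0.05 s, during which the arm holds its last target. There are 200 camera calls.

## Working session

There is one attempt and no reset: what is moved stays moved. The work goes in short steps, Python scripts to look and compute and a tool call to move; the robot and the scene stay as the last step left them, time stands still between calls to the robot, and variables do not carry over. Pictures are saved under pics/ and viewed, at most 10 in all, crops included, and the job is handed in when it is done.

Besides the shell and the picture viewer there is one more tool, called after ">>>" by a JSON object that holds its "fn" and its "kwargs". carry_out: Moves the arm, as the interface text tells. Its arguments: {"type":"object","properties":{"steps":{"type":"array","items":{"type":"array","items":{"type":"array","items":{"type":"number"}}}},"hand":{"type":"number"},"squeeze":{"type":"number"}},"required":["steps"]}

```bash
mkdir -p pics; ls; python3 - <<'E'
from bench import r
import cv2,numpy as np
s=r.read_state();print({k:np.round(v,3).tolist() for k,v in s.items()})
a=r.camera("scene");b=r.camera("side")
cv2.imwrite("pics/scene.png",a[:,:,::-1]);cv2.imwrite("pics/side.png",b[:,:,::-1])
for n in("scene","side","wrist"):
    p=r.camera_params(n);print(n,{k:np.round(v,4).tolist() for k,v in p.items()})
E
```

```text
pics
{'time': 0.0, 'joint_positions': [1.22, 0.333, -0.065, 1.461, 0.022, 1.35, -0.089], 'joint_vel': [0.0, 0.001, -0.0, 0.001, 0.001, 0.0, 0.001], 'joint_torque': [-0.001, -62.325, 0.024, -38.991, -0.061, 0.04, 0.0], 'ee_pos': [0.201, -0.591, 0.222], 'eef_rot': [0.987, 0.163, -0.0, -0.001], 'ft_force': [-0.301, 0.088, 0.4], 'torque': [0.021, -0.014, 0.056], 'grip_force': 0.0, 'width': 0.087}
scene {'fx': 431.7829, 'fy': 431.7829, 'cx': 278.7578, 'cy': 206.0493, 'view': [[-0.1457, 0.9893, 0.0113, 0.0654], [-0.7022, -0.1114, 0.7032, 0.2715], [0.6969, 0.0945, 0.7109, -1.7392], [0.0, 0.0, 0.0, 1.0]]}
side {'fx': 439.378, 'fy': 439.378, 'cx': 279.4634, 'cy': 211.7004, 'view': [[-0.987, -0.1605, -0.009, 0.4858], [0.0822, -0.5523, 0.8296, -0.0964], [-0.1381, 0.8181, 0.5583, -1.0943], [0.0, 0.0, 0.0, 1.0]]}
wrist {'fx': 312.8805, 'fy': 312.8805, 'cx': 279.3709, 'cy': 212.0809, 'view': [[0.3215, -0.9469, -0.0017, -0.6248], [0.9053, 0.3079, -0.2928, 0.0354], [0.2777, 0.0926, 0.9562, -0.391], [0.0, 0.0, 0.0, 1.0]]}
```

View pics/scene.png

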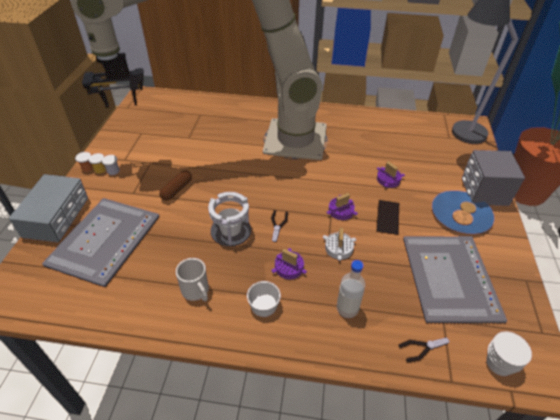

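View pics/side.png

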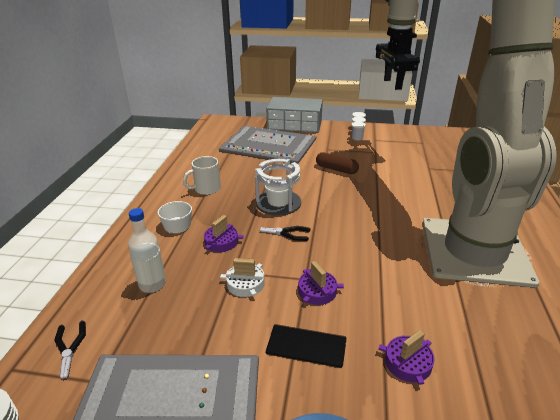

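The scene shows the aluminium sieve at scene (340,244) and side (245,277), and the stand at scene (231,220) and side (278,185), with the pliers between them. The sieve-shaped things are at scene (340,244) silver, and (390,176), (342,208) and (289,264) purple. The silver one fits the description because purple is not meant. I'll confirm it in a crop.

```bash
cat > h.py <<'E'
from bench import r
import cv2,numpy as np
from scipy.spatial.transform import Rotation as R
def ray(P,u,v):
    V=np.array(P["view"]);d=np.array([(u-P["cx"])/P["fx"],-(v-P["cy"])/P["fy"],-1.])
    return -V[:3,:3].T@V[:3,3],V[:3,:3].T@d
def plane(P,u,v,z):
    o,d=ray(P,u,v);return o+d*(z-o[2])/d[2]
def proj(P,X):
    V=np.array(P["view"]);c=V[:3,:3]@np.array(X)+V[:3,3]
    return P["cx"]+P["fx"]*c[0]/-c[2],P["cy"]-P["fy"]*c[1]/-c[2]
def tri(P1,a,P2,b):
    o,d=ray(P1,*a);p,e=ray(P2,*b)
    t=np.linalg.lstsq(np.c_[d,-e],p-o,rcond=None)[0]
    A,B=o+t[0]*d,p+t[1]*e;return (A+B)/2,np.linalg.norm(A-B)
E
python3 - <<'E'
from h import *
S=r.camera_params("scene");D=r.camera_params("side")
print("sieve drum top", tri(S,(340,247),D,(245,279)))
print("sieve by plane z.02",plane(S,340,246,.02),plane(D,245,280,.02))
print("stand ring",tri(S,(230,206),D,(278,170)),"foot",plane(S,232,236,.01),plane(D,278,203,.01))
b=cv2.imread("pics/side.png");a=cv2.imread("pics/scene.png")
c=np.hstack([cv2.resize(b[135:310,205:335],None,fx=3.2,fy=3.2,interpolation=cv2.INTER_CUBIC),
 cv2.resize(a[185:275,325:365],(249,560),interpolation=cv2.INTER_CUBIC)])
cv2.imwrite("pics/crop.png",c);print(c.shape)
E
```

```text
sieve drum top (array([0.54095084, 0.20291611, 0.01052883]), np.float64(0.0071889599319229685))
sieve by plane z.02 [0.5485934  0.20416651 0.02      ] [0.53568621 0.21203851 0.02      ]
stand ring (array([ 0.51848293, -0.14106044,  0.11012553]), np.float64(0.0008341682497651488)) foot [ 0.55216961 -0.13379996  0.01      ] [ 0.51715934 -0.12797435  0.01      ]
(560, 665, 3)
```

View pics/crop.png

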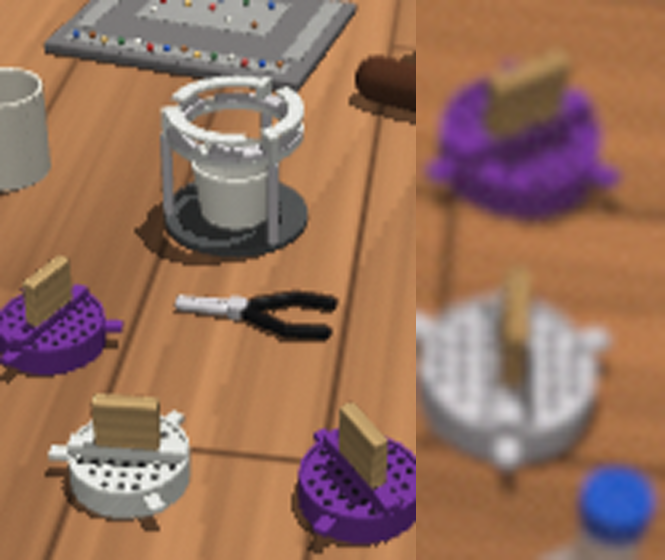

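The crop shows that the silver sieve, left of centre at the bottom, has a wooden paddle along about world x. One lug sits at its left end and two are on the right, and the stand's three hooks and gaps are visible. That is the sieve meant. I'll move above it with the tool turned so the later clockwise turn has wrist range.

>>> {"fn": "carry_out", "kwargs": {"steps": [[[56.6, -64.3, -3, 0, 0, -2.81], [56.6, -64.3, -3, 0, 0, -2.81], [56.6, -64.3, -3, 0, 0, -2.81], [56.6, -64.3, -3, 0, 0, -2.81], [56.6, -64.3, -3, 0, 0, -2.81], [56.6, -64.3, -3, 0, 0, -2.81], [56.6, -64.3, -3, 0, 0, -2.81], [56.6, -64.3, -3, 0, 0, -2.81], [56.6, -64.3, -3, 0, 0, -2.81], [56.6, -64.3, -3, 0, 0, -2.81], [56.6, -64.3, -3, 0, 0, -2.81], [56.6, -64.3, -3, 0, 0, -2.81], [56.6, -64.3, -3, 0, 0, -2.81], [56.6, -64.3, -3, 0, 0, -2.81], [56.6, -64.3, -3, 0, 0, -2.81], [56.6, -64.3, -3, 0, 0, -2.81], [56.6, -64.3, -3, 0, 0, -2.81], [56.6, -64.3, -3, 0, 0, -2.81], [56.6, -64.3, -3, 0, 0, -2.81], [56.6, -64.3, -3, 0, 0, -2.81]]], "hand": -1}}

```text
time: 1.77
ee_pos: [0.5214, 0.1789, 0.2517]
eef_rot: [0.154, 0.988, -0.0, 0.0]
ft_force: [0.9, -1.0, -0.1]
width: 0.0873
grip_force: 0.0
```

```bash
python3 - <<'E'
from h import *
s=r.read_state();print(np.round(s["joint_positions"],2),np.round(s["ee_pos"],4),np.round(s["joint_vel"],2).max())
P=r.camera_params("wrist");a=r.camera("wrist");np.save("w1.npy",a);import pickle;pickle.dump(P,open("w1.pkl","wb"))
cv2.imwrite("pics/w1.png",a[:,:,::-1])
print(proj(P,[.54,.205,.024]))
E
```

```text
[ 0.36  0.27 -0.92  1.58  0.22  1.4   0.69] [0.5214 0.1789 0.2517] 0.99
(np.float64(303.80518850114083), np.float64(190.42471063747948))
```

View pics/w1.png

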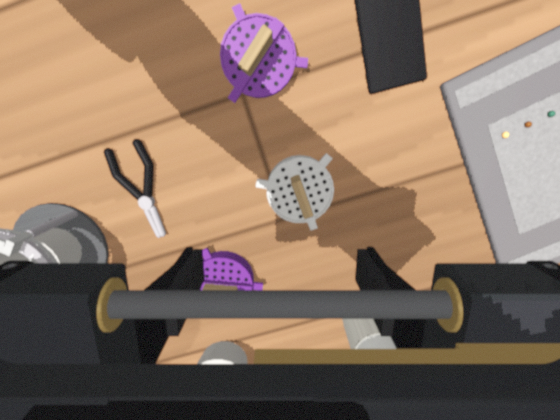

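The wrist view shows the sieve at about (303,188). Its lugs are at (326,160), (262,186) and (313,225), and the paddle runs towards the last one. The stand is partly visible at lower left.

```bash
cat >> h.py <<'E'
def lugs(a,P,c0,z,roi,smax=60,vmin=110,rmin=50,rmax=63):
    h=cv2.cvtColor(a,cv2.COLOR_RGB2HSV);m=((h[...,1]<smax)&(h[...,2]>vmin)).astype(np.uint8)
    u0,u1,v0,v1=roi;k=np.zeros_like(m);k[v0:v1,u0:u1]=m[v0:v1,u0:u1]
    cs,_=cv2.findContours(k,cv2.RETR_EXTERNAL,cv2.CHAIN_APPROX_NONE);c=max(cs,key=cv2.contourArea)[:,0]
    X=np.array([plane(P,u,v,z)[:2] for u,v in c]);c0=np.array(c0,float)
    for _ in range(8):
        d=X-c0;rr=np.hypot(*d.T)*1e3;sel=(rr>rmin)&(rr<rmax)
        th=np.degrees(np.arctan2(d[:,1],d[:,0]))
        ph=np.angle(np.exp(3j*np.radians(th[sel])).mean())/3
        tips=[];ang=[]
        for j in range(3):
            q=ph+j*2*np.pi/3;near=(np.abs((th-np.degrees(q)+180)%360-180)<12)
            if near.sum()==0: continue
            e=np.array([np.cos(q),np.sin(q)]);t=near&(d@e>np.max(d[near]@e)-.003)
            tips.append(X[t].mean(0));ang.append(np.degrees(q))
        c0=np.mean(tips,0)
    tips=np.array(tips);dd=tips-c0
    print("centre",c0,"tip r mm",np.hypot(*dd.T)*1e3,"ang",np.degrees(np.arctan2(dd[:,1],dd[:,0])))
    return c0,tips
E
python3 - <<'E'
from h import *
import pickle
a=np.load("w1.npy");P=pickle.load(open("w1.pkl","rb"))
c,t=lugs(a,P,plane(P,300,190,.0165)[:2],.0165,(250,345,145,240))
h=cv2.cvtColor(a,cv2.COLOR_RGB2HSV)
roi=h[165:232,270:335];m=((roi[...,1]>70)&(roi[...,0]>8)&(roi[...,0]<28)&(roi[...,2]>60)).astype(np.uint8)
m=cv2.morphologyEx(m,cv2.MORPH_OPEN,np.ones((3,3)))
n,l,s,ce=cv2.connectedComponentsWithStats(m)
for i in range(1,n):print(s[i],ce[i]+[270,165])
S=r.camera_params("scene");D=r.camera_params("side")
print("bottle cap tri",tri(S,(357,266),D,(137,215)))
s=r.read_state();print(s["ee_pos"],np.round(s["joint_positions"],3))
E
```

```text
centre [0.53940528 0.19982663] tip r mm [56.86498264 56.78935551 57.14108714] ang [   3.39789151  123.03212694 -116.85054176]
[ 0  0  5  6 21] [271.47619048 166.9047619 ]
[57  0  8 16 83] [331.44578313 170.63855422]
[ 22  11  20  41 369] [301.06233062 196.29539295]
[ 43  32  22  35 401] [326.80299252 219.72817955]
[  0  43  40  24 471] [284.94692144 224.49469214]
bottle cap tri (array([0.74813949, 0.23556621, 0.19007379]), np.float64(0.0018194967676546867))
[0.5217145  0.18691212 0.25066855] [ 0.354  0.278 -0.923  1.572  0.219  1.401  0.692]
```

```bash
cat >> h.py <<'E'
def go(x,y,z,yaw):
    s=r.read_state();Q=R.from_quat(s["eef_rot"])
    T=R.from_euler("z",yaw,degrees=True)*R.from_quat([1,0,0,0])
    print("t",s["time"],"pos",np.round(s["ee_pos"],4),"F",np.round(s["ft_force"],1),"M",np.round(s["torque"],2),"j",np.round(s["joint_positions"],2))
    print("row",np.round(Q.inv().apply(np.array([x,y,z])-s["ee_pos"])*100,2),np.round((Q.inv()*T).as_rotvec(),4))
E
python3 -c "
from h import *
go(.5394,.1998,.1,183.2)"
```

```text
t 1.8167 pos [0.5217 0.1869 0.2507] F [-5.3  1.7  0.5] M [0.16 0.23 0.06] j [ 0.35  0.28 -0.92  1.57  0.22  1.4   0.69]
row [-1.37  1.67 15.07] [ 0.0053 -0.002  -0.3479]
```

>>> {"fn": "carry_out", "kwargs": {"steps": [[[-1.37, 1.6, 8, 0.005, -0.002, -0.348], [-1.37, 1.6, 10, 0.005, -0.002, -0.348], [-1.37, 1.6, 13, 0.005, -0.002, -0.348], [-1.37, 1.6, 15, 0.005, -0.002, -0.348], [-1.37, 1.6, 15, 0.005, -0.002, -0.348], [-1.37, 1.6, 15, 0.005, -0.002, -0.348], [-1.37, 1.6, 15, 0.005, -0.002, -0.348], [-1.37, 1.6, 15, 0.005, -0.002, -0.348]]]}}

```text
time: 2.48
ee_pos: [0.5402, 0.1888, 0.1042]
eef_rot: [-0.017, 1.0, -0.002, 0.002]
ft_force: [0.7, 0.2, -0.1]
width: 0.0867
grip_force: 0.0
```

```bash
python3 -c "
from h import *
go(.5394,.1998,.038,183.2)"
```

```text
t 2.4833 pos [0.5402 0.1888 0.1042] F [ 0.7  0.2 -0.1] M [ 0.12 -0.11 -0.06] j [ 0.31  0.46 -0.9   1.71  0.4   1.16  0.9 ]
row [0.07 1.14 6.62] [-0.0047  0.0046 -0.0224]
```

>>> {"fn": "carry_out", "kwargs": {"steps": [[[0.07, 1.14, 0, -0.005, 0.004, -0.022], [0.07, 1.14, 0, -0.005, 0.004, -0.022], [0.07, 1.14, 3, -0.005, 0.004, -0.022], [0.07, 1.14, 5, -0.005, 0.004, -0.022], [0.07, 1.14, 6.5, -0.005, 0.004, -0.022], [0.07, 1.14, 6.5, -0.005, 0.004, -0.022], [0.07, 1.14, 6.5, -0.005, 0.004, -0.022]]]}}

```text
time: 3.07
ee_pos: [0.5378, 0.1997, 0.0369]
eef_rot: [-0.028, 1.0, -0.0, -0.002]
ft_force: [0.2, -0.2, -0.2]
width: 0.0872
grip_force: 0.0
```

```bash
python3 - <<'E'
from h import *
go(.5394,.1998,.038,183.2)
P=r.camera_params("wrist");a=r.camera("wrist");cv2.imwrite("pics/w2.png",a[:,:,::-1])
print(proj(P,[.5394,.1998,.07]))
E
```

```text
t 3.0667 pos [0.5378 0.1997 0.0369] F [ 0.2 -0.2 -0.2] M [ 0.03 -0.14  0.04] j [ 0.25  0.56 -0.86  1.75  0.47  1.06  0.85]
row [-0.16  0.   -0.11] [-0.     -0.0036  0.0008]
(np.float64(280.9637937949382), np.float64(300.0389604971994))
```

View pics/w2.png

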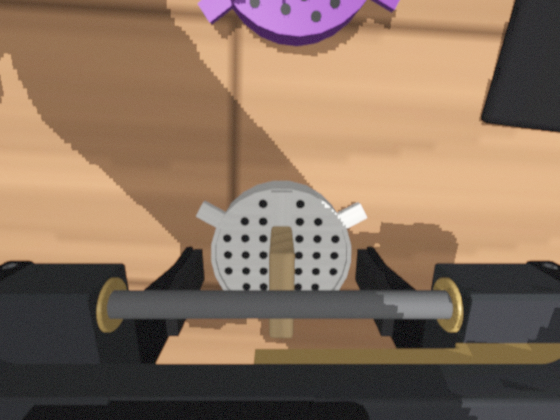

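The paddle at (282,270) is midway between the fingers at (195,260) and (365,260), and aligned with them. I'll grip and lift.

>>> {"fn": "carry_out", "kwargs": {"steps": [[[-0.1, 0, 0, 0, 0, 0], [-0.1, 0, 0, 0, 0, 0], [-0.1, 0, 0, 0, 0, 0], [-0.1, 0, 0, 0, 0, 0], [-0.1, 0, 0, 0, 0, 0], [-0.1, 0, 0, 0, 0, 0], [-0.1, 0, 0, 0, 0, 0], [-0.1, 0, 0, 0, 0, 0]]], "hand": 1, "squeeze": 50}}

```text
time: 3.78
ee_pos: [0.5389, 0.1993, 0.0366]
eef_rot: [-0.028, 1.0, -0.0, -0.001]
ft_force: [-0.2, 0.4, -0.6]
width: 0.0417
grip_force: 0.0
```

>>> {"fn": "carry_out", "kwargs": {"steps": [[[0, 0, 0, 0, 0, 0], [0, 0, 0, 0, 0, 0], [0, 0, 0, 0, 0, 0], [0, 0, 0, 0, 0, 0], [0, 0, 0, 0, 0, 0], [0, 0, 0, 0, 0, 0], [0, 0, 0, 0, 0, 0], [0, 0, 0, 0, 0, 0]]]}}

```text
time: 4.45
ee_pos: [0.5389, 0.1996, 0.0367]
eef_rot: [-0.028, 1.0, -0.0, -0.001]
ft_force: [0.4, 1.6, 0.9]
width: 0.0116
grip_force: 50.0
```

```bash
python3 -c "
from h import *
go(.5389,.1996,.277,183.2);go(.62,-.141,.277,180)"
```

```text
t 4.45 pos [0.5389 0.1996 0.0367] F [0.4 1.6 0.9] M [ 0.44 -0.15 -0.  ] j [ 0.25  0.56 -0.86  1.75  0.48  1.06  0.85]
row [  0.07   0.   -24.03] [-0.     -0.0029  0.0005]
t 4.45 pos [0.5389 0.1996 0.0367] F [0.4 1.6 0.9] M [ 0.44 -0.15 -0.  ] j [ 0.25  0.56 -0.86  1.75  0.48  1.06  0.85]
row [ -6.11 -34.46 -24.05] [-0.0001 -0.0029  0.0563]
```

>>> {"fn": "carry_out", "kwargs": {"steps": [[[0, 0, -1.5, 0, 0, 0], [0, 0, -4, 0, 0, 0], [0, 0, -8, 0, 0, 0], [0, 0, -12, 0, 0, 0], [-0.5, -3, -15, 0, 0, 0], [-1, -6, -18, 0, 0, 0], [-2, -9, -20, 0, 0, 0], [-2.5, -12, -22, 0, 0, 0], [-3, -15, -23, 0, 0, 0], [-3.5, -18, -24, 0, 0, 0], [-4, -21, -24, 0, 0, 0], [-4.5, -24, -24, 0, 0, 0], [-5, -27, -24, 0, 0, 0], [-5.5, -30, -24, 0, 0, 0], [-6, -32.5, -24, 0, -0.003, 0], [-6.1, -34, -24, 0, -0.003, 0], [-6.1, -34.5, -24, 0, -0.003, 0], [-6.1, -34.5, -24, 0, -0.003, 0], [-6.1, -34.5, -24, 0, -0.003, 0], [-6.1, -34.5, -24, 0, -0.003, 0]]]}}

```text
time: 6.12
ee_pos: [0.6198, -0.1391, 0.277]
eef_rot: [-0.03, 1.0, 0.0, 0.0]
ft_force: [-0.9, 0.1, -1.8]
width: 0.0116
grip_force: 50.0
```

```bash
python3 - <<'E'
from h import *
import pickle
go(.52,-.141,.277,180)
P=r.camera_params("wrist");a=r.camera("wrist");cv2.imwrite("pics/w3.png",a[:,:,::-1])
np.save("w3.npy",a);pickle.dump(P,open("w3.pkl","wb"))
print(proj(P,[.5185,-.141,.114]))
E
```

```text
t 6.1167 pos [ 0.6198 -0.1391  0.277 ] F [-0.9  0.1 -1.8] M [ 0.14 -0.14 -0.02] j [ 0.73  0.45 -0.83  1.31  0.33  1.52  1.57]
row [9.98 0.4  0.  ] [0.0003 0.0004 0.0592]
(np.float64(284.0479687151712), np.float64(94.29151824715325))
```

View pics/w3.png

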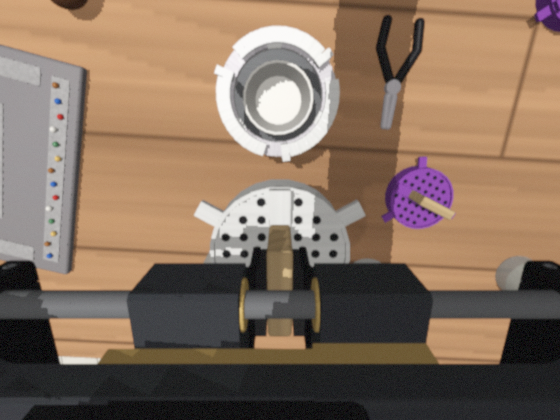

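The view shows the stand's ring at about (277,92), with the gaps seemingly near (325,62), (223,72) and (278,152). I'll enlarge it.

```bash
python3 - <<'E'
from h import *
import pickle
a=np.load("w3.npy");P=pickle.load(open("w3.pkl","rb"))
c=a[15:165,205:350];cv2.imwrite("pics/w3c.png",cv2.resize(c,None,fx=4,fy=4,interpolation=cv2.INTER_CUBIC)[:,:,::-1])
E
```

```text
(no output)
```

View pics/w3c.png

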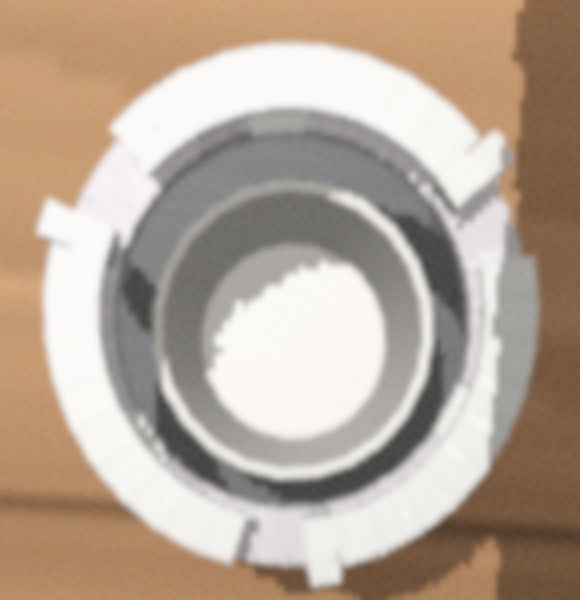

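The crop shows the gaps (lilac track) at (120,185), (490,235) and (275,540). A post stands just anticlockwise of each, at (60,220), (485,165) and (325,565), as described.

```bash
python3 - <<'E'
from h import *
import pickle
from scipy.optimize import least_squares
a=np.load("w3.npy");P=pickle.load(open("w3.pkl","rb"))
h=cv2.cvtColor(a,cv2.COLOR_RGB2HSV)
m=np.zeros(h.shape[:2],np.uint8);m[15:168,205:350]=(h[15:168,205:350,1]<60)
cs,_=cv2.findContours(m,cv2.RETR_EXTERNAL,cv2.CHAIN_APPROX_NONE);c=max(cs,key=cv2.contourArea)[:,0]
X=np.array([plane(P,u,v,.114)[:2] for u,v in c])
f=least_squares(lambda p:np.hypot(*(X-p[:2]).T)-p[2],[.5185,-.141,.06],loss="cauchy",f_scale=.0005)
print("outer fit",f.x, len(c))
C=f.x[:2]
g=a.astype(np.float32)
for rad in (.051,.054,.057):
    th=np.arange(-180,180,1.);uv=np.array([proj(P,[C[0]+rad*np.cos(t),C[1]+rad*np.sin(t),.114]) for t in np.radians(th)],np.float32)
    s=cv2.remap(g,uv[None,:,0],uv[None,:,1],cv2.INTER_LINEAR)[0]
    lil=s[:,2]-s[:,1]  # blue minus green
    print(rad,[ (int(t),int(x),int(v)) for t,x,v in zip(th,lil,s[:,1]) if x>8 or v<215][:90])
E
```

```text
outer fit [ 0.51971991 -0.14751083  0.06022296] 387
0.051 [(-11, -1, 207), (-10, 0, 171), (-9, 1, 156), (-8, 2, 164), (-7, 2, 183), (-6, 2, 201), (83, -2, 210), (84, -3, 205), (85, -2, 212), (88, -2, 214), (89, -2, 197), (90, -2, 176), (91, -3, 165), (92, -3, 163), (93, -2, 164), (94, -2, 164), (95, -2, 165), (96, -3, 169), (97, -2, 171), (98, -2, 171), (99, -2, 170), (100, -3, 171), (101, -3, 172), (102, -2, 175), (103, -2, 179), (104, -3, 184), (105, -2, 195), (122, 2, 192), (123, 2, 160), (124, 2, 148), (125, 2, 148), (126, 0, 166), (127, -3, 204)]
0.054 [(-11, 0, 195), (-10, 1, 159), (-9, 2, 151), (-8, 2, 177), (-7, 3, 207), (70, -2, 213), (71, -3, 198), (72, -4, 186), (73, -3, 176), (74, -2, 168), (75, -3, 169), (76, -2, 172), (77, -2, 165), (78, -3, 160), (79, -2, 159), (80, -1, 158), (81, -2, 160), (82, -2, 161), (83, -2, 161), (84, -2, 161), (85, -2, 161), (86, -3, 161), (87, -3, 162), (88, -2, 160), (89, -2, 159), (90, -2, 159), (91, -2, 160), (92, -2, 161), (93, -2, 161), (94, -2, 163), (95, -3, 163), (96, -2, 162), (97, -3, 161), (98, -3, 161), (99, -2, 160), (100, -2, 158
[... 1021 characters left out ...]
162), (74, -2, 160), (75, -3, 160), (76, -3, 160), (77, -4, 160), (78, -3, 159), (79, -2, 157), (80, -3, 159), (81, -3, 160), (82, -2, 160), (83, -3, 161), (84, -2, 160), (85, -2, 160), (86, -2, 161), (87, -3, 162), (88, -2, 160), (89, -2, 158), (90, -2, 159), (91, -3, 160), (92, -3, 161), (93, -2, 161), (94, -2, 162), (95, -3, 161), (96, -1, 160), (97, -2, 162), (98, -3, 163), (99, -2, 159), (100, -3, 159), (101, -3, 161), (102, -2, 161), (103, -3, 163), (104, -3, 163), (105, -3, 162), (106, -3, 163), (107, -2, 161), (108, -3, 151), (109, -5, 138), (110, -4, 133), (111, -3, 135), (112, -2, 133), (113, -5, 131), (114, -4, 134), (115, -7, 142), (116, -10, 150), (117, -8, 163), (118, -5, 181)]
```

```bash
python3 - <<'E'
from h import *
import pickle
from scipy.optimize import least_squares
S=r.camera_params("scene");D=r.camera_params("side")
for n,q in(("scene",S),("side",D)):
    p=np.array([proj(q,[.5197+.06*np.cos(t),-.1475+.06*np.sin(t),.114]) for t in np.linspace(0,6.28,60)]);print(n,p.min(0),p.max(0))
    im=cv2.cvtColor(cv2.imread(f"pics/{n}.png"),cv2.COLOR_BGR2HSV);b=p.min(0).astype(int);e=p.max(0).astype(int)
    m=np.zeros(im.shape[:2],np.uint8);m[b[1]-12:e[1]+6,b[0]-12:e[0]+12]=(im[b[1]-12:e[1]+6,b[0]-12:e[0]+12,1]<50)&(im[b[1]-12:e[1]+6,b[0]-12:e[0]+12,2]>140)
    k,l,s,ce=cv2.connectedComponentsWithStats(m);print(s[1:][s[1:,4]>50])
s=r.read_state();P=r.camera_params("wrist");a=r.camera("wrist");np.save("w4.npy",a);pickle.dump(P,open("w4.pkl","wb"))
print(s["ee_pos"],s["joint_vel"].max() if hasattr(s["joint_vel"],"max") else max(s["joint_vel"]))
h=cv2.cvtColor(a,cv2.COLOR_RGB2HSV)
m=np.zeros(h.shape[:2],np.uint8);m[10:166,205:350]=(h[10:166,205:350,1]<60)
cs,_=cv2.findContours(m,cv2.RETR_EXTERNAL,cv2.CHAIN_APPROX_NONE);c=max(cs,key=cv2.contourArea)[:,0]
X=np.array([plane(P,u,v,.114)[:2] for u,v in c])
f=least_squares(lambda p:np.hypot(*(X-p[:2]).T)-p[2],[.5185,-.141,.06],loss="cauchy",f_scale=.0005);print("ring",f.x)
# held sieve lugs (rear two)
z=s["ee_pos"][2]-.0367+.0165
m=np.zeros(h.shape[:2],np.uint8);m[175:255,185:375]=(h[175:255,185:375,1]<60)&(h[175:255,185:375,2]>110)
cs,_=cv2.findContours(m,cv2.RETR_EXTERNAL,cv2.CHAIN_APPROX_NONE);c=max(cs,key=cv2.contourArea)[:,0]
X=np.array([plane(P,u,v,z)[:2] for u,v in c]);d=X-s["ee_pos"][:2];rr=np.hypot(*d.T);th=np.degrees(np.arctan2(d[:,1],d[:,0]))
for q in (123.2,-116.8):
    k=(np.abs(th-q)<14)&(rr>.047)&(rr<.065);e=np.array([np.cos(np.radians(q)),np.sin(np.radians(q))])
    dd=d[k];t=dd[dd@e>(dd@e).max()-.003];side=dd[(dd@e<.055)]@np.array([-e[1],e[0]])
    print(q,"tip max r",(dd@e).max(),"side range",side.min(),side.max())
E
```

```text
scene [207.7672704  191.42833294] [247.48836111 219.49687082]
[[209 192  40  32 464]]
side [256.27007952 157.92266085] [299.39703372 178.44054333]
[[293 145  12   9  55]
 [259 158  31   9 100]
 [287 162  13  17 109]
 [256 166  31  18 180]]
[ 0.61982878 -0.13927174  0.27696304] 0.0054066329422283255
ring [ 0.51973123 -0.14747761  0.06021719]
123.2 tip max r 0.056656381549342064 side range -0.005853239847930598 0.006455099321821913
-116.8 tip max r 0.057955500186581965 side range -0.0051730864847924765 0.006898183599232549
```

The other two cameras agree with the ring's place: centre (0.5197, -0.1475), R 60.2 mm, gaps at about -3° modulo 120°. I'll go above it.

```bash
python3 -c "
from h import *
go(.5197,-.1471,.175,176.8)"
```

```text
t 6.2167 pos [ 0.6199 -0.1396  0.2769] F [-0.3 -0.1 -3. ] M [ 0.08 -0.14  0.01] j [ 0.73  0.45 -0.83  1.31  0.33  1.52  1.57]
row [10.05 -0.16 10.19] [-1.000e-04  4.000e-04  1.146e-01]
```

>>> {"fn": "carry_out", "kwargs": {"steps": [[[2, 0, 1, 0, 0, 0.05], [5, -0.1, 3, 0, 0, 0.115], [8, -0.1, 5, 0, 0, 0.115], [10, -0.1, 7, 0, 0, 0.115], [10, -0.1, 9, 0, 0, 0.115], [10, -0.1, 10, 0, 0, 0.115], [10, -0.1, 10, 0, 0, 0.115], [10, -0.1, 10, 0, 0, 0.115], [10, -0.1, 10, 0, 0, 0.115]]]}}

```text
time: 6.97
ee_pos: [0.5214, -0.1476, 0.1778]
eef_rot: [0.029, 1.0, 0.0, 0.001]
ft_force: [0.2, -1.0, -2.6]
width: 0.0119
grip_force: 50.0
```

```bash
python3 - <<'E'
from h import *
go(.5197,-.1471,.145,176.8)
a=r.camera("side")[90:210,220:340];b=r.camera("scene")[140:260,170:290]
cv2.imwrite("pics/w5.png",np.hstack([cv2.resize(x,(400,400),interpolation=cv2.INTER_CUBIC) for x in(a,b)])[:,:,::-1])
E
```

```text
t 6.9667 pos [ 0.5214 -0.1476  0.1778] F [ 0.2 -1.  -2.6] M [ 0.12 -0.17 -0.01] j [ 0.92  0.28 -0.84  1.71  0.22  1.25  1.54]
row [0.18 0.04 3.28] [ 0.0001  0.0019 -0.0018]
```

View pics/w5.png

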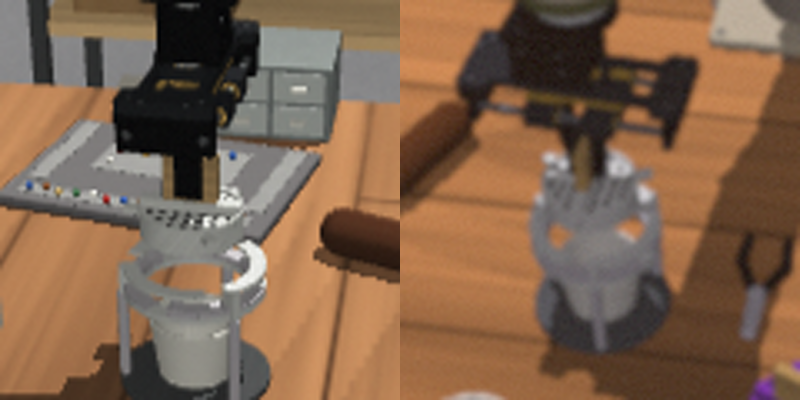

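The view shows the sieve level above the ring, centred on it. I'll lower it slowly.

>>> {"fn": "carry_out", "kwargs": {"steps": [[[0.18, 0.04, 0.5, 0, 0.002, -0.002], [0.18, 0.04, 1, 0, 0.002, -0.002], [0.18, 0.04, 1.5, 0, 0.002, -0.002], [0.18, 0.04, 2, 0, 0.002, -0.002], [0.18, 0.04, 2.5, 0, 0.002, -0.002], [0.18, 0.04, 3, 0, 0.002, -0.002], [0.18, 0.04, 3.2, 0, 0.002, -0.002], [0.18, 0.04, 3.2, 0, 0.002, -0.002], [0.18, 0.04, 3.2, 0, 0.002, -0.002]]]}}

```text
time: 7.82
ee_pos: [0.5184, -0.1477, 0.1445]
eef_rot: [0.028, 1.0, -0.0, -0.001]
ft_force: [0.6, -0.1, -3.0]
width: 0.0116
grip_force: 50.0
```

```bash
python3 - <<'E'
from h import *
go(.5197,-.1471,.125,176.8)
E
```

```text
t 7.8167 pos [ 0.5184 -0.1477  0.1445] F [ 0.6 -0.1 -3. ] M [ 0.08 -0.14  0.05] j [ 0.91  0.31 -0.83  1.75  0.25  1.19  1.52]
row [-0.13  0.07  1.95] [-0.0002 -0.002  -0.0009]
```

>>> {"fn": "carry_out", "kwargs": {"steps": [[[-0.1, 0.05, 0, 0, -0.001, 0], [-0.1, 0.05, 0.3, 0, -0.001, 0], [-0.1, 0.05, 0.6, 0, -0.001, 0], [-0.1, 0.05, 0.8, 0, -0.001, 0], [-0.1, 0.05, 1, 0, -0.001, 0], [-0.1, 0.05, 1.2, 0, -0.001, 0], [-0.1, 0.05, 1.2, 0, -0.001, 0], [-0.1, 0.05, 1.2, 0, -0.001, 0]]]}}

```text
time: 8.48
ee_pos: [0.5193, -0.1473, 0.1324]
eef_rot: [0.028, 1.0, -0.0, -0.001]
ft_force: [0.2, -0.0, -1.6]
width: 0.0116
grip_force: 50.0
```

```bash
python3 - <<'E'
from h import *
go(.5197,-.1471,.125,176.8)
E
```

```text
t 8.4833 pos [ 0.5193 -0.1473  0.1324] F [ 0.2 -0.  -1.6] M [ 0.08 -0.17 -0.02] j [ 0.9   0.32 -0.83  1.77  0.26  1.17  1.51]
row [-0.04  0.02  0.74] [-0.0002 -0.001  -0.001 ]
```

>>> {"fn": "carry_out", "kwargs": {"steps": [[[-0.03, 0.02, 0.2, 0, 0, 0], [-0.03, 0.02, 0.4, 0, 0, 0], [-0.03, 0.02, 0.6, 0, 0, 0], [-0.03, 0.02, 0.8, 0, 0, 0], [-0.03, 0.02, 0.9, 0, 0, 0], [-0.03, 0.02, 0.9, 0, 0, 0], [-0.03, 0.02, 0.9, 0, 0, 0]]]}}

```text
time: 9.07
ee_pos: [0.5196, -0.1471, 0.1235]
eef_rot: [0.028, 1.0, -0.0, -0.001]
ft_force: [0.5, -0.1, -2.8]
width: 0.0118
grip_force: 50.0
```

>>> {"fn": "carry_out", "kwargs": {"steps": [[[0, 0, 0.05, 0, 0, 0], [0, 0, 0.1, 0, 0, 0], [0, 0, 0.15, 0, 0, 0], [0, 0, 0.2, 0, 0, 0], [0, 0, 0.2, 0, 0, 0]]]}}

```text
time: 9.48
ee_pos: [0.5199, -0.1471, 0.1226]
eef_rot: [0.028, 1.0, -0.0, -0.0]
ft_force: [-3.9, 0.9, 8.2]
width: 0.0115
grip_force: 50.0
```

Lugs are on the track: contact at z = 0.1226 with a light press. I'll turn clockwise in gentle steps.

>>> {"fn": "carry_out", "kwargs": {"steps": [[[0, 0, -0.04, 0, 0, 0.02], [0, 0, -0.04, 0, 0, 0.05], [0, 0, -0.04, 0, 0, 0.08], [0, 0, -0.04, 0, 0, 0.11], [0, 0, -0.04, 0, 0, 0.14], [0, 0, -0.04, 0, 0, 0.17], [0, 0, -0.04, 0, 0, 0.2], [0, 0, -0.04, 0, 0, 0.2]]]}}

```text
time: 10.15
ee_pos: [0.5202, -0.1475, 0.1226]
eef_rot: [0.129, 0.992, -0.001, 0.0]
ft_force: [-0.1, -2.0, 3.1]
width: 0.0112
grip_force: 50.0
```

```bash
cat >> h.py <<'E'
def st():
    s=r.read_state();q=s["eef_rot"];print("t %.2f"%s["time"],"pos",np.round(np.array(s["ee_pos"])*1e3,1),"yaw %.2f"%(2*np.degrees(np.arctan2(q[1],q[0]))),"F",np.round(s["ft_force"],1),"M",np.round(s["torque"],2),"j7 %.2f"%s["joint_positions"][6])
E
python3 -c "
from h import *
st()"
```

```text
t 10.15 pos [ 520.2 -147.5  122.6] yaw 165.18 F [-0.1 -2.   3.1] M [-0.14 -0.01 -0.05] j7 1.31
```

>>> {"fn": "carry_out", "kwargs": {"steps": [[[0, 0, 0, 0, 0, 0.03], [0, 0, 0, 0, 0, 0.06], [0, 0, 0, 0, 0, 0.09], [0, 0, 0, 0, 0, 0.12], [0, 0, 0, 0, 0, 0.12]]]}}

```text
time: 10.57
ee_pos: [0.5202, -0.1473, 0.1226]
eef_rot: [0.188, 0.982, -0.0, 0.0]
ft_force: [-0.4, -0.4, 5.1]
width: 0.0118
grip_force: 50.0
```

```bash
python3 -c "
from h import *
st()"
```

```text
t 10.57 pos [ 520.2 -147.3  122.6] yaw 158.37 F [-0.4 -0.4  5.1] M [-0.13  0.01  0.12] j7 1.20
```

18.4° turned, still flat.

>>> {"fn": "carry_out", "kwargs": {"steps": [[[0, 0, 0, 0, 0, 0.03], [0, 0, 0, 0, 0, 0.06], [0, 0, 0, 0, 0, 0.09], [0, 0, 0, 0, 0, 0.09]]]}}

```text
time: 10.9
ee_pos: [0.5201, -0.147, 0.1228]
eef_rot: [0.231, 0.973, -0.0, 0.0]
ft_force: [-1.8, -0.2, 9.7]
width: 0.011
grip_force: 50.1
```

```bash
python3 -c "
from h import *
st()"
```

```text
t 10.90 pos [ 520.1 -147.   122.8] yaw 153.30 F [-1.8 -0.2  9.7] M [0.22 0.46 0.47] j7 1.11
```

>>> {"fn": "carry_out", "kwargs": {"steps": [[[0, 0, -0.03, 0, 0, 0.03], [0, 0, -0.06, 0, 0, 0.06], [0, 0, -0.09, 0, 0, 0.09], [0, 0, -0.09, 0, 0, 0.09]]]}}

```text
time: 11.23
ee_pos: [0.5202, -0.1469, 0.1238]
eef_rot: [0.274, 0.962, -0.0, 0.0]
ft_force: [-3.3, 0.2, 10.4]
width: 0.0118
grip_force: 50.1
```

```bash
python3 -c "
from h import *
st()"
```

```text
t 11.23 pos [ 520.2 -146.9  123.8] yaw 148.15 F [-3.3  0.2 10.4] M [0.27 0.53 0.53] j7 1.03
```

>>> {"fn": "carry_out", "kwargs": {"steps": [[[0, 0, -0.03, 0, 0, 0.03], [0, 0, -0.06, 0, 0, 0.06], [0, 0, -0.09, 0, 0, 0.09], [0, 0, -0.09, 0, 0, 0.09]]]}}

```text
time: 11.57
ee_pos: [0.5205, -0.1469, 0.1249]
eef_rot: [0.318, 0.948, -0.0, 0.001]
ft_force: [-1.4, 1.1, 10.0]
width: 0.0117
grip_force: 50.1
```

```bash
python3 -c "
from h import *
st()"
```

```text
t 11.57 pos [ 520.5 -146.9  124.9] yaw 142.91 F [-1.4  1.1 10. ] M [ 0.33  0.21 -0.38] j7 0.94
```

>>> {"fn": "carry_out", "kwargs": {"steps": [[[0, 0, 0, 0, 0, 0.02], [0, 0, 0, 0, 0, 0.04], [0, 0, 0, 0, 0, 0.06], [0, 0, 0, 0, 0, 0.06]]]}}

```text
time: 11.9
ee_pos: [0.5207, -0.1469, 0.125]
eef_rot: [0.346, 0.938, -0.0, 0.001]
ft_force: [-0.3, -0.4, 11.3]
width: 0.0119
grip_force: 50.1
```

```bash
python3 -c "
from h import *
st()"
```

```text
t 11.90 pos [ 520.7 -146.9  125. ] yaw 139.57 F [-0.3 -0.4 11.3] M [0.25 0.19 0.35] j7 0.89
```

>>> {"fn": "carry_out", "kwargs": {"steps": [[[0, 0, 0, 0, 0, 0.03], [0, 0, 0, 0, 0, 0.06], [0, 0, 0, 0, 0, 0.09], [0, 0, 0, 0, 0, 0.11], [0, 0, 0, 0, 0, 0.11]]]}}

```text
time: 12.32
ee_pos: [0.5208, -0.1469, 0.125]
eef_rot: [0.397, 0.918, -0.0, 0.001]
ft_force: [0.4, 0.6, 8.8]
width: 0.0114
grip_force: 50.0
```

```bash
python3 -c "
from h import *
st()"
```

```text
t 12.32 pos [ 520.8 -146.9  125. ] yaw 133.26 F [0.4 0.6 8.8] M [0.11 0.03 0.22] j7 0.78
```

43.5° turned, still on the hump top. Smaller steps now.

>>> {"fn": "carry_out", "kwargs": {"steps": [[[0, 0, 0, 0, 0, 0.02], [0, 0, 0, 0, 0, 0.04], [0, 0, 0, 0, 0, 0.04], [0, 0, 0, 0, 0, 0.04]]]}}

```text
time: 12.65
ee_pos: [0.5208, -0.1469, 0.1247]
eef_rot: [0.414, 0.91, 0.0, 0.001]
ft_force: [1.0, 0.1, 6.7]
width: 0.0117
grip_force: 50.0
```

>>> {"fn": "carry_out", "kwargs": {"steps": [[[0, 0, 0, 0, 0, 0.02], [0, 0, 0, 0, 0, 0.03], [0, 0, 0, 0, 0, 0.03], [0, 0, 0, 0, 0, 0.03]]]}}

```text
time: 12.98
ee_pos: [0.519, -0.1469, 0.1231]
eef_rot: [0.429, 0.904, -0.0, -0.001]
ft_force: [0.8, -0.5, -2.5]
width: 0.0115
grip_force: 50.0
```

```bash
python3 -c "
from h import *
st()"
```

```text
t 12.98 pos [ 519.  -146.9  123.1] yaw 129.25 F [ 0.8 -0.5 -2.5] M [ 0.03 -0.27 -0.06] j7 0.72
```

Dropped off the hump at 47.5°, with no contact force. I'll press down into the notch with a slight further turn.

>>> {"fn": "carry_out", "kwargs": {"steps": [[[0, 0, 0.05, 0, 0, 0.015], [0, 0, 0.1, 0, 0, 0.03], [0, 0, 0.2, 0, 0, 0.03], [0, 0, 0.3, 0, 0, 0.03], [0, 0, 0.4, 0, 0, 0.03], [0, 0, 0.4, 0, 0, 0.03]]]}}

```text
time: 13.48
ee_pos: [0.5195, -0.147, 0.1194]
eef_rot: [0.442, 0.897, -0.0, -0.001]
ft_force: [0.3, 0.4, -3.6]
width: 0.0116
grip_force: 50.0
```

```bash
python3 -c "
from h import *
st()"
```

```text
t 13.48 pos [ 519.5 -147.   119.4] yaw 127.48 F [ 0.3  0.4 -3.6] M [ 0.04 -0.09  0.05] j7 0.68
```

>>> {"fn": "carry_out", "kwargs": {"steps": [[[0, 0, 0.1, 0, 0, 0], [0, 0, 0.2, 0, 0, 0], [0, 0, 0.3, 0, 0, 0], [0, 0, 0.36, 0, 0, 0], [0, 0, 0.36, 0, 0, 0]]]}}

```text
time: 13.9
ee_pos: [0.5197, -0.1472, 0.1166]
eef_rot: [0.443, 0.897, -0.0, -0.0]
ft_force: [-3.2, -0.2, 4.1]
width: 0.0114
grip_force: 50.0
```

```bash
python3 -c "
from h import *
st()"
```

```text
t 13.90 pos [ 519.7 -147.2  116.6] yaw 127.46 F [-3.2 -0.2  4.1] M [0.12 0.52 0.  ] j7 0.68
```

Seated: z is exactly 6 mm below the track. I'll release with a partial opening so the fingers clear the hooks and posts.

>>> {"fn": "carry_out", "kwargs": {"steps": [[[0, 0, -0.05, 0, 0, 0], [0, 0, -0.05, 0, 0, 0], [0, 0, -0.05, 0, 0, 0], [0, 0, -0.05, 0, 0, 0], [0, 0, -0.05, 0, 0, 0], [0, 0, -0.05, 0, 0, 0], [0, 0, -0.05, 0, 0, 0]]], "hand": 0.3}}

```text
time: 14.48
ee_pos: [0.5197, -0.1471, 0.1166]
eef_rot: [0.443, 0.897, -0.0, -0.0]
ft_force: [0.4, -0.3, 0.1]
width: 0.0302
grip_force: 0.0
```

>>> {"fn": "carry_out", "kwargs": {"steps": [[[0, 0, -0.5, 0, 0, 0], [0, 0, -1.5, 0, 0, 0], [0, 0, -3, 0, 0, 0], [0, 0, -5, 0, 0, 0], [0, 0, -8, 0, 0, 0], [0, 0, -11, 0, 0, 0], [-4, 0, -14, 0, 0, 0], [-8, 0, -16, 0, 0, 0], [-10, 0, -16, 0, 0, 0], [-10, 0, -16, 0, 0, 0], [-10, 0, -16, 0, 0, 0], [-10, 0, -16, 0, 0, 0]]]}}

```text
time: 15.48
ee_pos: [0.5806, -0.2256, 0.2769]
eef_rot: [0.442, 0.897, 0.0, -0.001]
ft_force: [-0.6, 1.2, -0.7]
width: 0.0305
grip_force: 0.0
```

```bash
python3 - <<'E'
from h import *
st();s=r.read_state();print(s["width"],s["grip_force"])
a=r.camera("side")[130:220,220:340];b=r.camera("wrist")
cv2.imwrite("pics/w6.png",np.hstack([cv2.resize(a,(400,300),interpolation=cv2.INTER_CUBIC),cv2.resize(b,(400,300))])[:,:,::-1])
E
```

```text
t 15.48 pos [ 580.6 -225.6  276.9] yaw 127.51 F [-0.6  1.2 -0.7] M [ 0.08 -0.17  0.06] j7 0.80
0.03048509734393629 0.0
```

View pics/w6.png

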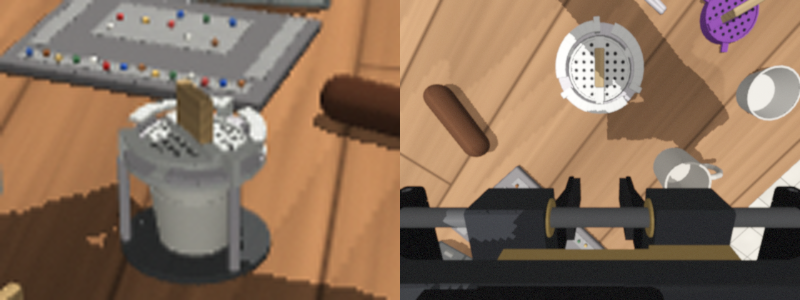

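The sieve hangs level and centred in the ring, at wrist crop (600,67), with its lugs under the hooks. The gripper is clear of everything, so I'll hand it in.

```bash
python3 -c "
from bench import r
print(r.close_job())"
```

```text
the job is handed in; nothing more can be done
None
```

The sieve hangs in the ring stand over the cup with its lugs seated in their notches, about 49° clockwise from the gaps; I let go and handed the job in at about 15.6 s, with contact forces of about 15 N at most.

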